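# Close up the red bench chest

## Task

Close up the jeweller's red tool chest with the fingertips, without gripping anything: push both open drawers fully home, in either order, then push the raised lid down until it is fully shut. Push steadily without slamming, keep off the black carrying handle, never pull a drawer further out or raise the lid higher, and leave the other tools and what lies in the drawers alone.

Things in the scene. Friction and masses are not known exactly. Their poses are not given: they have to be found in the camera images.
- chest: Fixed red steel tool chest on the bench, 180 mm deep (x) by 300 mm wide (y) by 125 mm high without its lid. Origin: centre of its underside, on the bench. Its own +x points from its front (drawers) to its back (hinge), +y towards its left drawer, z up. It cannot be moved.
- drawer_left (a joint): Left drawer (on the chest's +y side): travel in m, 0 = fully home, grows as it comes out along the chest's -x, at most 0.10; starts open. It slides stiffly (about 3 N to push slowly), stays where it is left and stops dead at 0.
- drawer_right (a joint): Right drawer (on the chest's -y side), like the left one.
- drawer_left_front (a point): Middle of the foremost face of the aluminium lip of the left drawer. The black drawer front is 140 mm wide and 62 mm high, from 14 to 76 mm above the bench; the lip is 140 mm wide and 8 mm high, stands 12 mm out from the front, and its middle is 68 mm above the bench. With the drawer home this point is at x = -0.108, y = 0.074, z = 0.068 in the chest's frame.
- drawer_right_front (a point): The same point of the right drawer; home at x = -0.108, y = -0.074, z = 0.068 in the chest's frame.
- lid (a joint): Red lid of the chest, hinged along its back edge: angle in rad, 0 = shut (level), grows as the front edge rises; starts between 0.75 and 1.0, opens to 1.25 at most. Its hinge is stiff: the lid stays at any angle, and about 2 to 5 N at the front edge pushes it down. It stops dead at 0.
- lid_hinge (a point): Middle of the lid's hinge line, which runs along the chest's y axis; at x = 0.09, y = 0, z = 0.125 in the chest's frame.
- lid_edge (a point): Middle of the lid's front edge, on its outer (upper) surface; its axes turn with the lid: x along the lid to the hinge, y along the hinge, z out of the surface. The lid is a flat plate, 182 mm from hinge line to front edge, 304 mm wide; its outer surface lies 20 mm from the hinge line along z (145 mm above the bench when shut), with a skirt below.
- carry_handle: Black carrying handle (its ends have a hair of play) in the middle of the lid's outer surface: a bow 100 mm long along y, 10 mm thick, 27 mm high, 107 mm back from the lid's front edge. Origin on the lid's surface under its middle. Not to be pressed or held.
- tin: Small round steel tin lying in the left drawer, 42 mm diameter, 28 mm high, origin at the middle of its underside. It rides along with the drawer.
- collar: Brass ring lying in the right drawer, 38 mm diameter, 18 mm high, origin at the middle of its underside. It rides along with the drawer.
- mandrel: Loose upright steel cone on a round foot, foot diameter 68 mm, 140 mm high, to the right of the chest; origin under its foot. Bystander.
- bench_block: Loose dark steel block 80 x 80 x 22 mm, to the left of the chest; origin under its middle. Bystander.
- jar: Loose amber glass jar with a yellow cap, 60 mm diameter, 75 mm high, to the left of the chest's back; origin under its middle. Bystander.
- hammer: Loose hammer, 200 mm long, lying along its own x to the right of the chest; origin under its middle. Bystander.
- pliers: Loose pliers with blue grips, about 150 mm long, 12 mm high, lying on the bench in front of the drawers; origin under their middle. Bystander.
Things that resemble listed ones, but are neither listed nor needed, are in the scene too. What is meant by the tin is not pink, and is the larger of those in its own colour.

How it is judged:
On the way, in this order (a step that is already met when the one before it is completed fails the run):
1. both drawers fully home while the lid is still up (value of joint each of drawer_left, drawer_right below 0.006 m and value of joint lid above 0.4 rad), for 0.2 s.
2. the lid is shut (value of joint each of drawer_left, drawer_right below 0.006 m and value of joint lid below 0.035 rad), for 0.2 s.
At the end, for the whole second after the job is handed in: Both drawers within 6 mm of home, the lid within 0.035 rad (about 6 mm at its front edge) of shut and at rest, the tin and the ring still inside the chest, and the mandrel, block, jar, hammer and pliers within 25 mm of where they stood (all of step 2 and x of each of tin, collar in the frame of chest above -0.09 m and velocity of joint lid between -0.05 and 0.05 rad/s and distance of each of mandrel, bench_block, jar, hammer, pliers from where it was at the start of the episode below 0.025 m); the robot touches nothing.
It fails at once if a bystander is pushed more than 25 mm or tipped over (distance of any of mandrel, bench_block, jar, hammer, pliers from where it was at the start of the episode above 0.025 m or angle between any of mandrel, bench_block, jar, hammer, pliers's own z axis and vertical above 0.5 rad).
It fails at once if the tin or the ring is lifted out of its drawer (its underside more than 50 mm above the bench) or touched with more than 3 N (height (world z) of any of tin, collar above 0.05 m or contact force between the fingers and tin above 3 N or contact force between the fingers and collar above 3 N).
It fails at once if the carrying handle is pressed or held (more than 3 N) (contact force between any of the fingers, the arm and carry_handle above 3 N).
It fails at once if the lid is raised beyond 1.1 rad or a drawer is pulled out beyond 95 mm (value of joint lid above 1.1 rad or value of joint any of drawer_left, drawer_right above 0.095 m).
It fails at once if a drawer (faster than 0.5 m/s) or the lid (faster than 2.5 rad/s) is slammed (velocity of joint any of drawer_left, drawer_right below -0.5 m/s or velocity of joint lid below -2.5 rad/s).
It also fails if it takes over 64 s, if anything falls off the work surface, if the arm or the gripper's body presses on something with over 40 N, if the wrist force passes 120 N, or if a joint passes its speed limit or range.

## Robot

A 6-joint arm with a two-finger parallel gripper is mounted at the origin on the work surface. World frame = base frame: x ahead of the robot, y to its left, z up, the work surface at z = 0. Lengths are in m, angles in rad, forces in N, time in s.
With the tool pointing down it reaches from about 0.35 to 0.975 m from the base axis. Payload 4.9 kg.
Tool frame: the origin (TCP) lies at the very end of the fingers, on their centre line; the grasp point (between the pads) lies 19 mm behind it (ctrl.tcp_to_grasp is the z of the grasp point in the tool frame, in m); z points along the fingers, y is the line along which they close (so a half turn about z gives the same grasp; the last joint's range is limited). The gripper opens to 85 mm and grips with 20 to 120 N. Pads are 22 mm wide; open, the fingers measure 114 mm over their backs; the gripper's body (76 mm by 85 mm) begins 54 mm behind the grasp point. The pads swing forward as they close: fully open they stand 13 mm farther back than shut.
Start: joints at [1.142, 0.053, 1.613, -0, 1.476, -0.119], TCP at [0.191, 0.595, 0.209] pointing down, gripper open.
Joint ranges: [-3.01, 3.01], [-1.01, 2.22], [0.06, 2.58], [-1.02, 4.17], [0.09, 2.62], [-3.14, 3.14]. Speed limits (rad/s): [2.57, 2.57, 3.14, 3.14, 3.14, 3.14].

## Interface

Orientations are given as a rotation vector (axis times angle).
In Python, from station import ctrl, eyes, job, nets gives the robot as it stands. The module is installed in compiled form; this text tells all that it offers.
- The arm moves only by the tool jog_arm, never from a script. Its argument "commands" is one flat list of numbers, 7 for each row, row after row: the shift along the tool's x, y, z each as a share of 0.06 m, from -1 to 1, then the turn, a rotation vector about the tool's x, y, z each as a share of 0.1 rad, from -1 to 1, then the finger opening in mm, from 0 to 85.4. In form: [x, y, z, ax, ay, az, grip, x, y, z, ax, ay, az, grip, ...]. A call has 1 to 20 rows; each row shifts and turns the commanded pose from where the row before left it, along the tool's axes as they then stand; what a row does not reach is not made up. A row lasts 1/8 s, in which the tool goes at most 62.5 mm and 10.7 degrees, less where a joint would pass 70% of its speed; a pose out of reach is approached as far as the arm can. A call with a number of a shift or a turn outside -1 to 1 is refused whole. A call with a gripper value outside its range is refused whole. The fingers move at their own pace and stop on an object; "newtons" is the grip in N (left out, the last holds). Time passes only in rows, so rows that do not move let the fingers close. It gives the time, the measured TCP pose, the force, the opening and the grip force at its end, in the units of the state.
- ctrl.get_obs(): the state, without advancing time (a new reading comes with each control period).
- eyes.get_image(name): name is "scene" or "top" or "wrist"; returns a dict with "image" (400x640x3 uint8, red, green, blue), "z_map" (400x640 float32, m along the optical axis (not along the pixel's ray), 0 where there is no reading), "K" (3x3 intrinsics, pixels), "dist_coeffs" ([k1, k2, p1, p2, k3] as OpenCV has them; the pictures are not rectified), "cam_to_world" (4x4, takes a point from camera to world coordinates). Camera axes: x right, y up, looking along -z (the intrinsics and any distortion apply to the point x, -y, -z); pixel columns grow to the right and rows downward; lengths in m; the calibration is good to about 2 mm. A picture is of the moment at which its call begins.
- job.finish_job(): hands the job in; it is judged then, once.
Trained networks look in the newest picture that a camera, given by its name, has taken for a name from the list of things; names that differ only in an ending like _2 or _b are one class to them, and where a whole thing is asked for, a point or a joint stands for the part that bears it (a point fixed in the world has none). Each returns a list of dicts, best first, with "p" (0 to 1); they miss things now and then, are a little off and sometimes report something else, mostly with a low value. They report only what shows in the picture. A call takes as long as a camera call. They do not tell look-alikes from the thing itself.
- nets.silhouettes(camera, name): "mask" (400x640 bool, what is visible of it) and "bbox" ([left, top, right, bottom] in pixels, round what is visible of it).
The state is a dict: "t": time; "q": joint angles; "dq": joint speeds; "effort": joint torques, N m; "tool_pos": TCP position; "tool_rot": TCP orientation; "contact_force": force on the tool from outside, world axes, zero at the start; "wrist_torque": the same for the moment, N m; "opening": finger opening in m; "grip_force": force on a finger pad.
Only numpy, scipy, OpenCV 4.12 (cv2) and the standard library are available. Lean on these libraries where they do the work, as an engineer would, in place of code of your own. Each camera call takes 0.05 s, during which the arm holds its last target. There are 200 camera calls.

## Working session

There is one attempt and no reset: what is moved stays moved. The work goes in short steps, Python scripts to look and compute and a tool call to move; the robot and the scene stay as the last step left them, time stands still between calls to the robot, and variables do not carry over. Pictures are saved under pics/ and viewed, at most 10 in all, crops included, and the job is handed in when it is done.

Besides the shell and the picture viewer there is one more tool, called after "Emit:" by a JSON object that holds its "name" and its "arguments", one argument or row to a line. jog_arm: Moves the arm, as the interface text tells. Shift numbers are shares of 0.06 m and turn numbers shares of 0.1 rad, none past 1 either way. Its arguments: {"type":"object","properties":{"commands":{"type":"array","items":{"type":"number"}},"newtons":{"type":"number"}},"required":["commands"]}

```bash
mkdir -p pics; cat > h.py <<'E'
import numpy as np, cv2
from station import ctrl, eyes, job, nets
def save(n,im): cv2.imwrite('pics/'+n+'.png',cv2.cvtColor(im,cv2.COLOR_RGB2BGR))
def cloud(d):
    v,u=np.mgrid[0:400,0:640]
    p=cv2.undistortPoints(np.stack([u,v],-1).reshape(-1,1,2).astype(float),d['K'],np.array(d['dist_coeffs'],float)).reshape(400,640,2)
    z=d['z_map']; P=np.stack([p[...,0]*z,-p[...,1]*z,-z,np.ones_like(z)],-1)@d['cam_to_world'].T
    P[z==0]=np.nan
    return P[...,:3]
E
python3 - <<'E'
from h import *
for n in ['scene','top']:
    d=eyes.get_image(n); save(n+'1',d['image']); P=cloud(d); np.save(n+'.npy',P)
    print(n,d['cam_to_world'][:3,3])
    for k in ['chest','drawer_left','drawer_right','drawer_left_front','lid','carry_handle','tin','collar','mandrel','bench_block','jar','hammer','pliers']:
        for r in nets.silhouettes(n,k)[:3]:
            print(k,round(r['p'],2),r['bbox'],np.nanmedian(P[r['mask']],0).round(3))
print(ctrl.get_obs())
E
```

```text
scene [ 0.96653487 -0.19518034  1.21534642]
chest 0.59 [266.8, 154.4, 426.3, 294.2] [0.689 0.042 0.199]
drawer_left 0.64 [322.4, 159.5, 381.0, 189.6] [0.531 0.151 0.054]
drawer_left 0.23 [270.2, 174.0, 424.7, 287.5] [0.698 0.036 0.217]
drawer_right 0.77 [264.4, 177.1, 319.3, 211.2] [0.502 0.006 0.058]
drawer_right 0.74 [324.0, 161.8, 379.1, 190.5] [0.531 0.153 0.055]
drawer_left_front 0.63 [322.7, 159.3, 381.0, 191.4] [0.531 0.156 0.053]
lid 0.74 [269.6, 172.0, 423.8, 290.3] [0.698 0.037 0.218]
lid 0.67 [319.0, 160.5, 380.1, 192.7] [0.531 0.154 0.054]
carry_handle 0.66 [325.0, 231.7, 377.8, 255.4] [0.732 0.039 0.212]
carry_handle 0.26 [264.3, 157.2, 427.4, 295.4] [0.689 0.042 0.197]
tin 0.55 [370.0, 128.6, 382.9, 144.7] [0.449 0.282 0.026]
collar 0.51 [266.3, 159.1, 320.7, 169.4] [0.399 0.046 0.009]
mandrel 0.71 [233.9, 266.0, 261.5, 294.8] [ 0.638 -0.194  0.016]
bench_block 0.75 [393.3, 162.1, 433.6, 195.9] [0.609 0.313 0.022]
bench_block 0.74 [268.6, 155.7, 321.6, 165.9] [0.399 0.044 0.009]
hammer 0.95 [205.7, 164.8, 247.0, 244.4] [ 0.452 -0.159  0.023]
pliers 0.87 [267.8, 159.1, 3
[... 1412 characters left out ...]
13.8, 225.5] [0.605 0.297 0.022]
{'t': 1.4, 'q': array([ 1.14201832e+00,  5.26870999e-02,  1.61289122e+00, -1.08525285e-05,
        1.47599932e+00, -1.19005436e-01]), 'dq': array([-0.00017208, -0.00034767,  0.00042746, -0.00168593,  0.00097774,
        0.00015162]), 'effort': array([ 7.13204790e-04, -3.93681264e+01, -3.70450008e+01,  1.04325730e-05,
        6.17277346e-04,  4.03920933e-05]), 'tool_pos': array([0.19052604, 0.59523636, 0.20941683]), 'tool_rot': array([4.84642600e-01, 3.10397086e+00, 1.81165165e-05]), 'contact_force': array([-0.7501772 ,  0.71468505, -0.61539789]), 'wrist_torque': array([-0.0154011 , -0.01880006,  0.04611235]), 'grip_force': 0.0, 'opening': 0.08551831538402543}
```

View both.

View pics/top1.png

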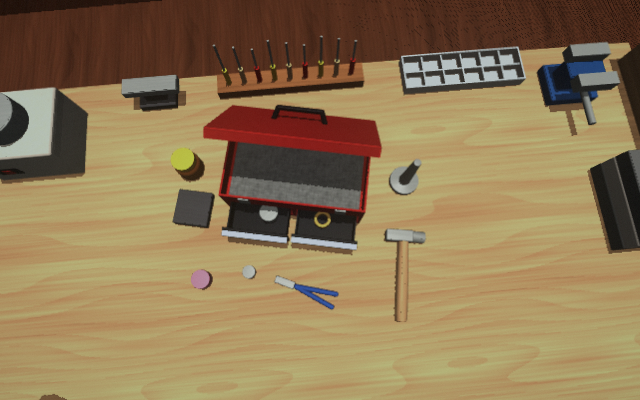

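View pics/scene1.png

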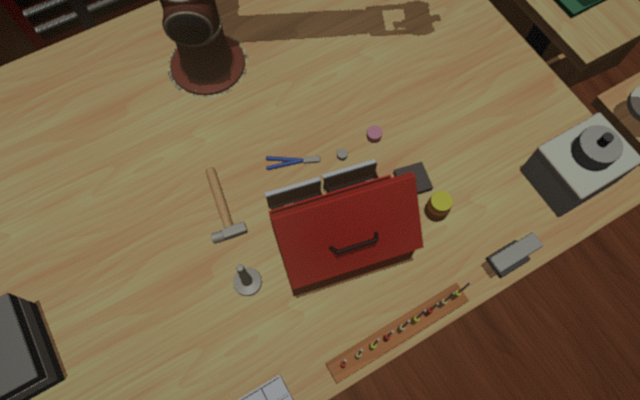

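```bash
python3 - <<'E'
from h import *
P=np.load('top.npy'); S=np.load('scene.npy')
im=cv2.imread('pics/top1.png'); cv2.imwrite('pics/crop.png',cv2.resize(im[90:320,160:430],None,fx=2.6,fy=2.6,interpolation=cv2.INTER_CUBIC)[:598])
# lid plane: points z>0.16 within chest area (both cams)
for n,Q in (('top',P),('scene',S)):
    q=Q.reshape(-1,3); q=q[(q[:,2]>0.15)&(q[:,0]>0.55)&(q[:,0]<0.9)&(abs(q[:,1]-.04)<.2)]
    best=None;rng=np.random.default_rng(0)
    for _ in range(400):
        a=q[rng.choice(len(q),3,False)];nn=np.cross(a[1]-a[0],a[2]-a[0]);nn/=np.linalg.norm(nn)+1e-12
        m=abs((q-a[0])@nn)<.003
        if best is None or m.sum()>best.sum():best=m
    b=q[best];c=b.mean(0);nn=np.linalg.svd(b-c,full_matrices=False)[2][2];nn*=np.sign(nn[2])
    print(n,len(q),best.sum(),'c',c.round(4),'n',nn.round(4),'angle',np.arccos(nn[2]).round(3),'yaw',np.arctan2(-nn[1],-nn[0]).round(4))
    top=b[b[:,2]>b[:,2].max()-.012]; print('edge maxz',b[:,2].max(),'y range',b[:,1].min(),b[:,1].max())
    f=np.array([-abs(nn[2]),0,0]); 
    print('corners',b[b[:,1].argmax()].round(4),b[b[:,1].argmin()].round(4),b[b[:,0].argmin()].round(4))
# lip points (z 0.064-0.08, in front)
for n,Q in (('top',P),('scene',S)):
    q=Q.reshape(-1,3); q=q[(q[:,2]>0.066)&(q[:,2]<0.08)&(q[:,0]>0.4)&(q[:,0]<0.6)&(q[:,1]>-.12)&(q[:,1]<.25)]
    for y in np.arange(-.1,.24,.02):
        s=q[abs(q[:,1]-y)<.01]
        if len(s): print(n,round(y,2),len(s),s[:,0].min().round(4),s[:,0].max().round(4),np.median(s[:,2]).round(4))
E
```

```text
top 5999 4176 c [0.6878 0.0424 0.2286] n [ 0.7569 -0.1624  0.633 ] angle 0.885 yaw 2.9303
edge maxz 0.28158824715666253 y range -0.11648258299818587 0.20021609119722542
corners [0.6766 0.2002 0.2779] [ 0.7141 -0.1165  0.1558] [ 0.6129 -0.0958  0.278 ]
scene 10366 8865 c [0.6968 0.0383 0.2188] n [ 0.7595 -0.1645  0.6294] angle 0.89 yaw 2.9283
edge maxz 0.28164676790840726 y range -0.1172820286464053 0.20010936907717156
corners [0.6813 0.2001 0.2766] [ 0.7173 -0.1173  0.1532] [ 0.6165 -0.0922  0.2774]
top -0.08 4 0.5387 0.5396 0.0719
top -0.06 48 0.4712 0.5455 0.0742
top -0.04 87 0.4741 0.5465 0.073
top -0.02 91 0.4779 0.4984 0.0733
top 0.0 90 0.4817 0.5577 0.0736
top 0.02 87 0.4858 0.5615 0.0736
top 0.04 91 0.4905 0.5656 0.0734
top 0.06 92 0.4944 0.5706 0.0735
top 0.08 52 0.4991 0.5172 0.0734
top 0.1 89 0.4999 0.577 0.0738
top 0.12 86 0.504 0.5811 0.0737
top 0.14 90 0.5081 0.585 0.0735
top 0.16 87 0.5139 0.5885 0.0734
top 0.18 84 0.5177 0.5383 0.0734
top 0.2 89 0.5216 0.5966 0.0737
top 0.22 48 0.5255 0.5435 0.0737
scene -0.08 3 0.5638 0.5961 0.0702
scene -0.06 31 0.4723 0.4916 0.0715
scene -0.04 61 0.4745 0.4972 0.0713
scene -0.02 64 0.4783 0.5006 0.0712
scene 0.0 60 0.4835 0.5066 0.0724
scene 0.02 61 0.486 0.508 0.0725
scene 0.04 62 0.4902 0.5139 0.0721
scene 0.06 58 0.497 0.5198 0.0726
scene 0.08 36 0.4994 0.5205 0.0717
scene 0.1 64 0.5016 0.5223 0.0721
scene 0.12 60 0.5054 0.5274 0.0714
scene 0.14 58 0.5102 0.5318 0.0733
scene 0.16 58 0.5139 0.5381 0.072
scene 0.18 58 0.5181 0.5389 0.072
scene 0.2 55 0.5233 0.5443 0.0727
scene 0.22 39 0.5259 0.547 0.0728
```

View pics/crop.png

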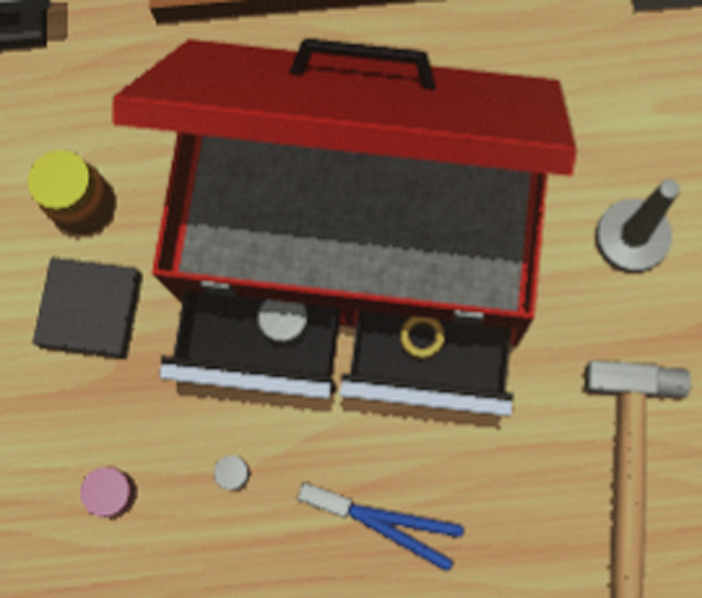

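The tin candidates in the top view are:
- pink disc at (200,279)
- small grey disc at (249,272)
- large grey disc in the left drawer at (268,212), which is the tin, confirmed in the crop

The lid is up at about 0.89 rad. The drawer lips are at (255,237) and (324,243), both about 55 mm out. The chest yaw is -0.213. I'll align and approach with closed fingers.

Emit:
{"name": "jog_arm", "arguments": {
  "commands": [0,0,0,0,0,-0.97,0,-0.68,-0.66,0,0,0,0,0,-0.68,-0.66,0,0,0,0,0,-0.68,-0.66,0,0,0,0,0,-0.68,-0.66,0,0,0,0,0,-0.68,-0.66,0,0,0,0,0,-0.68,-0.66,0,0,0,0,0,-0.68,-0.66,0,0,0,0,0,-0.68,-0.66,0,0,0,0,0,-0.5,-0.66,0,0,0,0,0,0,0,0,0,-0.9,0,0,0,0,0,0,-0.9,0,0,0,0,0,0,-0.9,0,0,0,0,0,0,-0.8,0,0,0,0,0,0,0,0,0],
  "newtons": 20
}}

```text
t: 3.28
tool_pos: [0.4626, 0.1719, 0.209]
tool_rot: [0.295, 2.778, -0.052]
contact_force: [-0.2, -0.6, -0.7]
opening: -0.0002
grip_force: 0.0
```

```bash
cat >> h.py <<'E'
from scipy.spatial.transform import Rotation as R
C=np.array([[.977,-.211,0],[.211,.977,0],[0,0,1]])
def st():
    o=ctrl.get_obs();T=R.from_rotvec(o['tool_rot']).as_matrix()
    print('t',o['t'],"chest-axes tcp",(C@o['tool_pos']).round(4),'F',(C@o['contact_force']).round(1),'open',round(o['opening'],3));print((C@T).round(3)); return o,T
def to(x,y,z):
    o=ctrl.get_obs();T=R.from_rotvec(o['tool_rot']).as_matrix()
    print('shares',(T.T@(C.T@np.array([x,y,z])-o['tool_pos'])/.06).round(2))
E
python3 - <<'E'
from h import *
st(); to(.44,.261,.045)
E
```

```text
t 3.275 chest-axes tcp [0.4157 0.2656 0.209 ] F [-0.  -0.6 -0.7] open -0.0
[[-0.939 -0.001  0.342]
 [-0.001  1.     0.   ]
 [-0.342 -0.    -0.94 ]]
shares [ 0.56 -0.08  2.7 ]
```

Emit:
{"name": "jog_arm", "arguments": {
  "commands": [0.19,-0.03,0.9,0,0,0,0,0.19,-0.03,0.9,0,0,0,0,0.19,-0.02,0.9,0,0,0,0,0,0,0,0,0,0,0]
}}

```text
t: 3.78
tool_pos: [0.4818, 0.1603, 0.0398]
tool_rot: [0.299, 2.789, -0.059]
contact_force: [0.3, 0.2, 0.4]
opening: -0.0002
grip_force: 0.0
```

```bash
python3 - <<'E'
from h import *
st(); to(.52,.261,.045)
d=eyes.get_image('top'); save('top2',cv2.resize(d['image'][90:320,160:430],None,fx=2.2,fy=2.2))
E
```

```text
t 3.775 chest-axes tcp [0.4369 0.2583 0.0398] F [0.3 0.3 0.4] open -0.0
[[-0.943  0.002  0.332]
 [-0.     1.    -0.006]
 [-0.332 -0.005 -0.943]]
shares [-1.33  0.04  0.38]
```

View pics/top2.png

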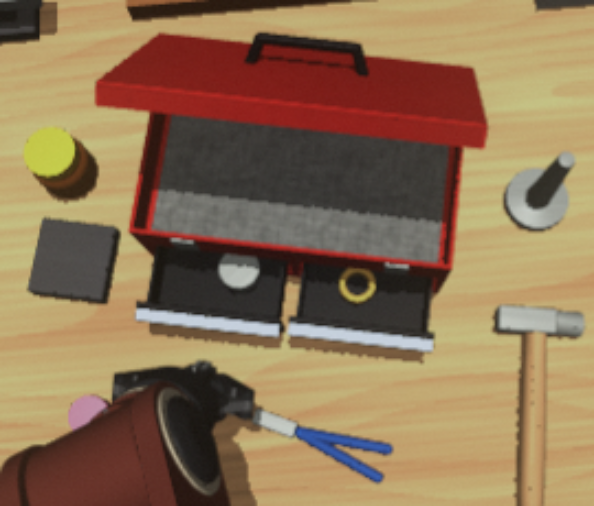

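The gripper, at (200,370) in the crop, is clear of the left lip at (208,318). I'll start pushing.

Emit:
{"name": "jog_arm", "arguments": {
  "commands": [-0.17,0.04,-0.03,0,0,0,0,-0.14,0,0.05,0,0,0,0,-0.14,0,0.05,0,0,0,0,-0.14,0,0.05,0,0,0,0,-0.14,0,0.05,0,0,0,0,-0.14,0,0.05,0,0,0,0]
}}

```text
t: 4.58
tool_pos: [0.5393, 0.153, 0.0516]
tool_rot: [0.297, 2.777, -0.052]
contact_force: [-2.9, 0.9, 4.5]
opening: -0.0002
grip_force: 2.9
```

```bash
python3 - <<'E'
from h import *
st(); to(.519,.261,.045)
E
```

```text
t 4.575 chest-axes tcp [0.4946 0.2632 0.0516] F [-3.1  0.2  4.5] open -0.0
[[-0.939  0.     0.343]
 [ 0.     1.     0.   ]
 [-0.343  0.    -0.939]]
shares [-0.34 -0.04  0.24]
```

Emit:
{"name": "jog_arm", "arguments": {
  "commands": [-0.08,0,0.03,0,0,0,0,-0.08,0,0.03,0,0,0,0,-0.08,0,0.03,0,0,0,0,-0.08,0,0.03,0,0,0,0,-0.05,0,0.02,0,0,0,0]
}}

```text
t: 5.2
tool_pos: [0.5626, 0.148, 0.0515]
tool_rot: [0.296, 2.776, -0.052]
contact_force: [-2.8, 0.3, 5.1]
opening: -0.0005
grip_force: 3.4
```

```bash
python3 - <<'E'
from h import *
st()
E
```

```text
t 5.2 chest-axes tcp [0.5184 0.2633 0.0515] F [-2.8 -0.3  5.1] open -0.0
[[-0.938 -0.     0.344]
 [ 0.     1.     0.   ]
 [-0.344  0.    -0.939]]
```

Not at the stop yet, so I'll continue in small rows.

Emit:
{"name": "jog_arm", "arguments": {
  "commands": [-0.05,0,0.02,0,0,0,0,-0.05,0,0.02,0,0,0,0,0,0,0,0,0,0,0]
}}

```text
t: 5.58
tool_pos: [0.5693, 0.1466, 0.0516]
tool_rot: [0.296, 2.775, -0.052]
contact_force: [-0.7, -0.1, 4.7]
opening: 0.0
grip_force: 2.4
```

```bash
python3 - <<'E'
from h import *
st()
E
```

```text
t 5.575 chest-axes tcp [0.5253 0.2633 0.0516] F [-0.7 -0.2  4.7] open 0.0
[[-0.938 -0.     0.345]
 [ 0.     1.     0.001]
 [-0.345  0.001 -0.939]]
```

Emit:
{"name": "jog_arm", "arguments": {
  "commands": [-0.05,0,0.02,0,0,0,0,-0.05,0,0.02,0,0,0,0]
}}

```text
t: 5.82
tool_pos: [0.5754, 0.1452, 0.0515]
tool_rot: [0.296, 2.775, -0.052]
contact_force: [-3.5, -0.4, 7.6]
opening: -0.0001
grip_force: 3.8
```

```bash
python3 - <<'E'
from h import *
st()
d=eyes.get_image('top'); save('top3',cv2.resize(d['image'][130:300,190:400],None,fx=3,fy=3)); P=cloud(d)@C.T
q=P.reshape(-1,3); q=q[(q[:,2]>.066)&(q[:,2]<.085)&(q[:,0]>.42)&(q[:,0]<.545)]
for y in np.arange(.04,.34,.02):
    s=q[abs(q[:,1]-y)<.01]
    if len(s): print(y.round(2),len(s),np.percentile(s[:,0],[2,50,90]).round(4))
E
```

```text
t 5.825 chest-axes tcp [0.5315 0.2633 0.0515] F [-3.3 -1.1  7.6] open -0.0
[[-0.938 -0.     0.345]
 [-0.     1.     0.   ]
 [-0.345  0.    -0.939]]
0.04 38 [0.4726 0.4837 0.543 ]
0.06 91 [0.4726 0.4817 0.4894]
0.08 89 [0.4725 0.4817 0.4888]
0.1 89 [0.4727 0.4813 0.4893]
0.12 92 [0.4725 0.4822 0.4893]
0.14 88 [0.4726 0.4814 0.4893]
0.16 91 [0.4724 0.4819 0.4892]
0.18 63 [0.4727 0.4825 0.5429]
0.2 92 [0.5228 0.5323 0.5401]
0.22 84 [0.5232 0.5335 0.5408]
0.24 64 [0.5274 0.5349 0.5404]
0.26 47 [0.5294 0.5372 0.5423]
0.28 7 [0.5376 0.5395 0.5429]
0.3 3 [0.5424 0.5424 0.5425]
0.32 35 [0.528  0.5359 0.5414]
0.34 9 [0.5292 0.5424 0.5429]
```

View pics/top3.png

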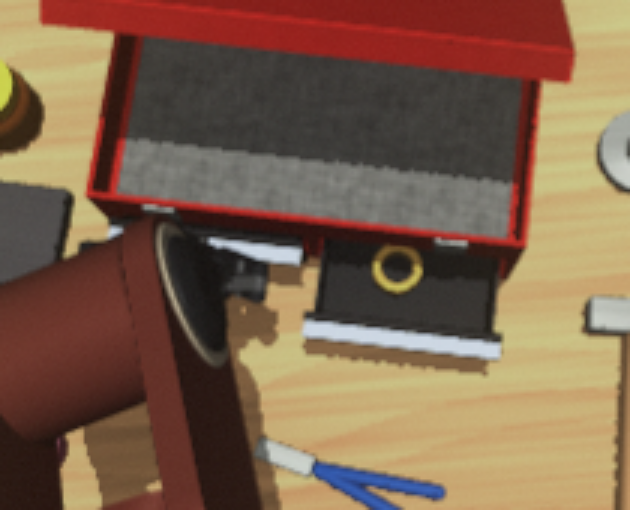

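The left lip is nearly at the chest face, within a few mm, so I'll push until it stops.

Emit:
{"name": "jog_arm", "arguments": {
  "commands": [-0.04,0,0.02,0,0,0,0,-0.04,0,0.02,0,0,0,0]
}}

```text
t: 6.12
tool_pos: [0.5777, 0.1447, 0.0509]
tool_rot: [0.299, 2.783, -0.053]
contact_force: [-30.1, 4.6, 29.0]
opening: -0.0001
grip_force: 19.5
```

```bash
python3 - <<'E'
from h import *
st()
E
```

```text
t 6.125 chest-axes tcp [0.5339 0.2633 0.0509] F [-30.4  -1.9  29. ] open -0.0
[[-0.941  0.001  0.337]
 [ 0.001  1.    -0.001]
 [-0.337 -0.001 -0.941]]
```

The left drawer is home: the force spiked at the stop. Next I back off and slide over to the right drawer.

Emit:
{"name": "jog_arm", "arguments": {
  "commands": [0.4,0,-0.14,0,0,0,0,0.78,0,-0.28,0,0,0,0,0.4,0,-0.14,0,0,0,0,0,-0.83,0,0,0,0,0,0,-0.83,0,0,0,0,0,0,-0.83,0,0,0,0,0,0,0,0,0,0,0,0]
}}

```text
t: 7.0
tool_pos: [0.4488, 0.0163, 0.0482]
tool_rot: [0.305, 2.776, -0.055]
contact_force: [-1.3, -0.0, -0.2]
opening: -0.0002
grip_force: 0.0
```

```bash
python3 - <<'E'
from h import *
st(); to(.53,.113,.05)
E
```

```text
t 7.0 chest-axes tcp [0.4351 0.1106 0.0482] F [-1.2 -0.3 -0.2] open -0.0
[[-0.939  0.006  0.343]
 [ 0.006  1.    -0.003]
 [-0.343 -0.    -0.939]]
shares [-1.49  0.05  0.51]
```

Emit:
{"name": "jog_arm", "arguments": {
  "commands": [-0.16,0.02,0.02,0,0,0,0,-0.14,0.02,0.05,0,0,0,0,-0.14,0,0.05,0,0,0,0,-0.14,0,0.05,0,0,0,0,-0.14,0,0.05,0,0,0,0,-0.14,0,0.05,0,0,0,0,-0.14,0,0.05,0,0,0,0,-0.14,0,0.05,0,0,0,0,-0.14,0,0.05,0,0,0,0,-0.14,0,0.05,0,0,0,0]
}}

```text
t: 8.25
tool_pos: [0.5382, 0.0026, 0.0514]
tool_rot: [0.297, 2.778, -0.053]
contact_force: [-2.4, 0.9, 1.8]
opening: 0.0003
grip_force: 1.5
```

```bash
python3 - <<'E'
from h import *
st()
E
```

```text
t 8.25 chest-axes tcp [0.5253 0.1161 0.0514] F [-2.6  0.4  1.8] open 0.0
[[-0.939  0.     0.343]
 [ 0.     1.    -0.   ]
 [-0.343 -0.    -0.939]]
```

Emit:
{"name": "jog_arm", "arguments": {
  "commands": [-0.05,0,0.02,0,0,0,0,-0.05,0,0.02,0,0,0,0,-0.04,0,0.015,0,0,0,0,-0.04,0,0.015,0,0,0,0]
}}

```text
t: 8.75
tool_pos: [0.5468, 0.0007, 0.0511]
tool_rot: [0.297, 2.785, -0.053]
contact_force: [-27.1, 3.8, 24.6]
opening: -0.0002
grip_force: 15.9
```

```bash
python3 - <<'E'
from h import *
st()
E
```

```text
t 8.75 chest-axes tcp [0.5341 0.116  0.0511] F [-27.3  -2.   24.6] open -0.0
[[-0.941  0.     0.336]
 [-0.     1.    -0.001]
 [-0.336 -0.001 -0.942]]
```

Both drawers reached their stops. Now I retreat, rise and straighten the tool.

Emit:
{"name": "jog_arm", "arguments": {
  "commands": [0.4,0,-0.14,0,0,0,0,0.78,0,-0.28,0,0,0,0,0.5,0,-0.18,0,0,0,0,-0.32,0.24,-0.88,0,0,0,0,-0.32,0.24,-0.88,0,0,0,0,-0.32,0.24,-0.88,0,0,0,0,-0.32,0.24,-0.88,0,0,0,0,-0.32,0.24,-0.88,0,0,0,0,0,0,0,0,0.9,0,0,0,0,0,0,0.9,0,0,0,0,0,0,0.9,0,0,0,0,0,0,0.8,0,0,0,0,0,0,0,0,0,0]
}}

```text
$.commands: bad value
```

```bash
python3 - <<'E'
from h import *
st(); 
d=eyes.get_image('top'); save('top4',d['image'][100:320,160:430]); P=cloud(d)@C.T
q=P.reshape(-1,3); q=q[(q[:,2]>.066)&(q[:,2]<.085)&(q[:,0]>.42)&(q[:,0]<.545)]
for y in np.arange(.04,.34,.02):
    s=q[abs(q[:,1]-y)<.01]
    if len(s): print(y.round(2),len(s),np.percentile(s[:,0],[2,50,90]).round(4))
d=eyes.get_image('scene'); q=(cloud(d)@C.T).reshape(-1,3)
q=q[(q[:,2]>.17)&(q[:,2]<.285)&(q[:,0]>.59)&(q[:,0]<.72)&(q[:,1]>.05)&(q[:,1]<.32)]
n=np.array([.776,0,.631]); s=q[abs(q@n-.6593)<.006]
print(len(s)); e=s[s[:,2]>np.percentile(s[:,2],99.5)]; print('edge',np.median(e,0).round(4))
to(.63,.187,.31)
E
```

```text
t 8.75 chest-axes tcp [0.5341 0.116  0.0511] F [-27.3  -2.   24.6] open -0.0
[[-0.941  0.     0.336]
 [-0.     1.    -0.001]
 [-0.336 -0.001 -0.942]]
0.04 24 [0.534  0.539  0.5432]
0.06 58 [0.5297 0.5375 0.5426]
0.08 50 [0.531  0.5377 0.542 ]
0.1 8 [0.5387 0.5416 0.543 ]
0.14 23 [0.5353 0.5409 0.543 ]
0.16 63 [0.5287 0.5367 0.5419]
0.18 57 [0.5272 0.5371 0.5431]
0.2 92 [0.525  0.5345 0.5416]
0.22 89 [0.5245 0.5341 0.5419]
0.24 89 [0.5247 0.5338 0.5413]
0.26 90 [0.5246 0.5343 0.5419]
0.28 85 [0.5248 0.5339 0.5412]
0.3 88 [0.5245 0.5337 0.5414]
0.32 87 [0.5246 0.5339 0.5416]
0.34 5 [0.5319 0.5423 0.5426]
7338
edge [0.6253 0.1901 0.2802]
shares [-2.95  1.18 -3.53]
```

Emit:
{"name": "jog_arm", "arguments": {
  "commands": [0.4,0,-0.14,0,0,0,0,0.78,0,-0.28,0,0,0,0,0.5,0,-0.18,0,0,0,0,-0.32,0.24,-0.88,0,0,0,0,-0.32,0.24,-0.88,0,0,0,0,-0.32,0.24,-0.88,0,0,0,0,-0.32,0.24,-0.88,0,0,0,0,-0.32,0.24,-0.88,0,0,0,0,0,0,0,0,0.9,0,0,0,0,0,0,0.9,0,0,0,0,0,0,0.9,0,0,0,0,0,0,0.8,0,0,0,0,0,0,0,0,0]
}}

```text
t: 10.48
tool_pos: [0.4601, 0.0929, 0.3305]
tool_rot: [-0.335, -3.123, 0.001]
contact_force: [-0.3, 0.2, -0.5]
opening: 0.0002
grip_force: 0.0
```

```bash
python3 - <<'E'
from h import *
st(); 
d=eyes.get_image('top'); save('top4',cv2.resize(d['image'][100:320,160:430],None,fx=2,fy=2)); P=cloud(d)@C.T
q=P.reshape(-1,3); q=q[(q[:,2]>.066)&(q[:,2]<.085)&(q[:,0]>.42)&(q[:,0]<.545)]
for y in np.arange(.04,.34,.02):
    s=q[abs(q[:,1]-y)<.01]
    if len(s): print(y.round(2),len(s),np.percentile(s[:,0],[2,50,90]).round(4))
to(.63,.187,.32)
E
```

```text
t 10.475 chest-axes tcp [0.4299 0.1879 0.3305] F [-0.3  0.1 -0.5] open 0.0
[[-1.     0.001 -0.001]
 [ 0.001  1.    -0.   ]
 [ 0.001 -0.    -1.   ]]
0.04 38 [0.5255 0.5362 0.5429]
0.06 90 [0.5249 0.5343 0.5416]
0.08 88 [0.5247 0.5337 0.541 ]
0.1 91 [0.5248 0.5342 0.5415]
0.12 89 [0.5249 0.5345 0.5418]
0.14 17 [0.5249 0.5298 0.5373]
shares [-3.33 -0.02  0.18]
```

View pics/top4.png

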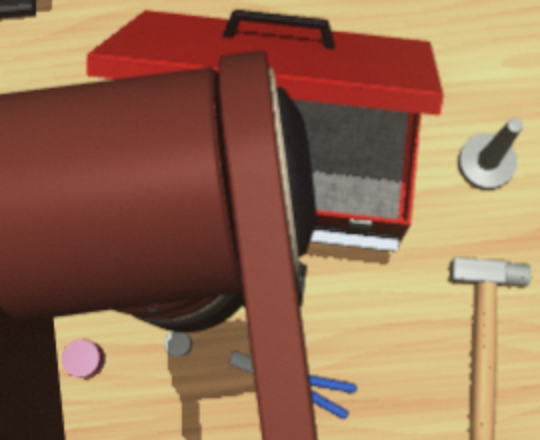

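The right drawer is also home; its lip is flush at (355,240). Now I move over the lid edge.

Emit:
{"name": "jog_arm", "arguments": {
  "commands": [-0.82,0,0,0,0,0,0,-0.82,0,0,0,0,0,0,-0.82,0,0,0,0,0,0,-0.84,0,0,0,0,0,0,0,0,0.4,0,0,0,0,0,0,0.3,0,0,0,0,0,0,0,0,0,0,0]
}}

```text
t: 11.4
tool_pos: [0.6513, 0.0519, 0.2873]
tool_rot: [-0.333, -3.121, 0.001]
contact_force: [-0.1, 0.3, 0.2]
opening: -0.0001
grip_force: 0.0
```

```bash
python3 - <<'E'
from h import *
st(); to(.629,.187,.279)
# edge path per 0.05 rad
a=np.arange(.89,-.01,-.05); x=.723-.182*np.cos(a)+.02*np.sin(a)+.003; z=.125+.182*np.sin(a)+.02*np.cos(a)
for r in np.c_[a[1:],x[1:],z[1:],-np.diff(x)/.06,-np.diff(z)/.06]: print(r.round(3))
E
```

```text
t 11.4 chest-axes tcp [0.6253 0.1881 0.2873] F [-0.2  0.3  0.2] open -0.0
[[-1.    -0.    -0.003]
 [-0.     1.    -0.001]
 [ 0.003 -0.001 -1.   ]]
shares [-0.05 -0.02  0.14]
[0.84  0.619 0.274 0.126 0.086]
[0.79  0.612 0.268 0.122 0.092]
[0.74  0.605 0.262 0.117 0.098]
[0.69  0.598 0.256 0.112 0.104]
[0.64  0.592 0.25  0.107 0.109]
[0.59  0.586 0.243 0.101 0.114]
[0.54  0.58  0.236 0.095 0.119]
[0.49  0.575 0.228 0.089 0.124]
[0.44  0.57  0.221 0.083 0.128]
[0.39  0.565 0.213 0.076 0.132]
[0.34  0.561 0.205 0.07  0.136]
[0.29  0.557 0.196 0.063 0.139]
[0.24  0.554 0.188 0.056 0.142]
[0.19  0.551 0.179 0.049 0.145]
[0.14  0.549 0.17  0.041 0.147]
[0.09  0.547 0.161 0.034 0.149]
[0.04  0.545 0.152 0.026 0.15 ]
```

Emit:
{"name": "jog_arm", "arguments": {
  "commands": [-0.06,0,0.14,0,0,0,0,0.13,0,0.09,0,0,0,0,0.12,0,0.09,0,0,0,0,0.12,0,0.1,0,0,0,0,0.11,0,0.1,0,0,0,0]
}}

```text
t: 12.02
tool_pos: [0.6276, 0.057, 0.258]
tool_rot: [0.333, 3.124, 0.0]
contact_force: [-0.4, -0.3, -0.4]
opening: 0.0002
grip_force: 0.0
```

```bash
python3 - <<'E'
from h import *
st();to(.598,.187,.256)
d=eyes.get_image('scene'); save('s5',cv2.resize(d['image'][130:310,220:460],None,fx=2.5,fy=2.5))
P=cloud(d)@C.T; q=P[:,:][np.isfinite(P[...,0])]
q=q[(q[:,1]>.05)&(q[:,1]<.11)&(q[:,2]>.16)&(q[:,0]>.56)&(q[:,0]<.73)]
c=q.mean(0);n=np.linalg.svd(q-c,full_matrices=False)[2][2];print('lid',np.arccos(abs(n[2])),len(q))
E
```

```text
t 12.025 chest-axes tcp [0.6011 0.1881 0.258 ] F [-0.4 -0.3 -0.4] open 0.0
[[-1. -0.  0.]
 [-0.  1.  0.]
 [-0.  0. -1.]]
shares [ 0.06 -0.02  0.03]
lid 0.8680968340961606 1989
```

View pics/s5.png

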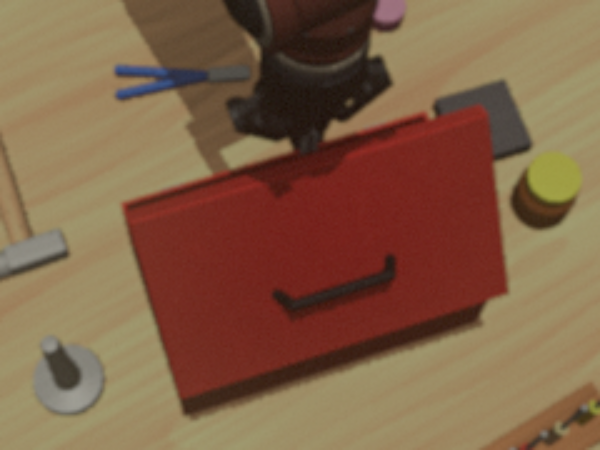

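The fingers slipped off in front of the edge, with the tip at about (310,145) in the crop; the lid is still up. I'll back out, raise, and set down a little further over the lid.

Emit:
{"name": "jog_arm", "arguments": {
  "commands": [0.3,0,0,0,0,0,0,0,0,-0.7,0,0,0,0,-0.5,0,0,0,0,0,0,-0.32,0,0,0,0,0,0,0,0,0.15,0,0,0,0,0,0,0,0,0,0,0]
}}

```text
t: 12.82
tool_pos: [0.6576, 0.0504, 0.2893]
tool_rot: [-0.333, -3.121, 0.0]
contact_force: [0.1, 0.4, -0.1]
opening: -0.0002
grip_force: 0.0
```

```bash
python3 - <<'E'
from h import *
st();to(.632,.187,.276)
E
```

```text
t 12.825 chest-axes tcp [0.6318 0.188  0.2893] F [-0.   0.4 -0.1] open -0.0
[[-1.     0.    -0.003]
 [ 0.     1.    -0.001]
 [ 0.003 -0.001 -1.   ]]
shares [ 0.01 -0.02  0.22]
```

Emit:
{"name": "jog_arm", "arguments": {
  "commands": [0,0,0.11,0,0,0,0,0,0,0.11,0,0,0,0,0,0,0.05,0,0,0,0]
}}

```text
t: 13.2
tool_pos: [0.6582, 0.0504, 0.2742]
tool_rot: [-0.333, -3.123, 0.0]
contact_force: [0.2, 0.6, -0.5]
opening: 0.0002
grip_force: 0.0
```

```bash
python3 - <<'E'
from h import *
st()
E
```

```text
t 13.2 chest-axes tcp [0.6324 0.1881 0.2742] F [ 0.   0.6 -0.5] open 0.0
[[-1.    -0.    -0.001]
 [-0.     1.    -0.   ]
 [ 0.001 -0.    -1.   ]]
```

Emit:
{"name": "jog_arm", "arguments": {
  "commands": [-0.03,0,0.06,0,0,0,0,0,0,0.06,0,0,0,0]
}}

```text
t: 13.45
tool_pos: [0.6606, 0.0498, 0.2677]
tool_rot: [0.334, 3.124, -0.0]
contact_force: [-0.3, 0.0, -0.4]
opening: 0.0002
grip_force: 0.0
```

```bash
python3 - <<'E'
from h import *
st()
E
```

```text
t 13.45 chest-axes tcp [0.6349 0.1881 0.2677] F [-0.3 -0.1 -0.4] open 0.0
[[-1.  0.  0.]
 [ 0.  1. -0.]
 [-0. -0. -1.]]
```

```bash
cat >> h.py <<'E'
def lid():
    d=eyes.get_image('scene');P=cloud(d)@C.T; q=P[np.isfinite(P[...,0])]
    for lo,hi in ((.05,.12),(.25,.32)):
        s=q[(q[:,1]>lo)&(q[:,1]<hi)&(q[:,2]>.14)&(q[:,0]>.53)&(q[:,0]<.73)]
        e=s[s[:,2]>.0+np.percentile(s[:,2],97)]
        k=s
        for _ in range(4):
            c=np.median(k,0) if _==0 else k.mean(0);n=np.linalg.svd(k-c,full_matrices=False)[2][2];k=s[abs((s-c)@n)<.004]
        n*=np.sign(n[2]);print('lid',np.arctan2(n[0],n[2]).round(3),'d at hinge',((c-[.723,0,.125])@n).round(4),'edge',np.median(e,0).round(4),'min x',k[:,0].min().round(4),len(k),len(s))
    return d
E
python3 - <<'E'
from h import *
d=lid(); save('s6',cv2.resize(d['image'][130:310,220:460],None,fx=2.5,fy=2.5))
E
```

```text
lid 1.172 d at hinge -0.0529 edge [0.5447 0.1177 0.6069] min x 0.5302 477 2888
lid 0.892 d at hinge 0.0205 edge [0.6247 0.2841 0.2782] min x 0.621 2197 2343
```

View pics/s6.png

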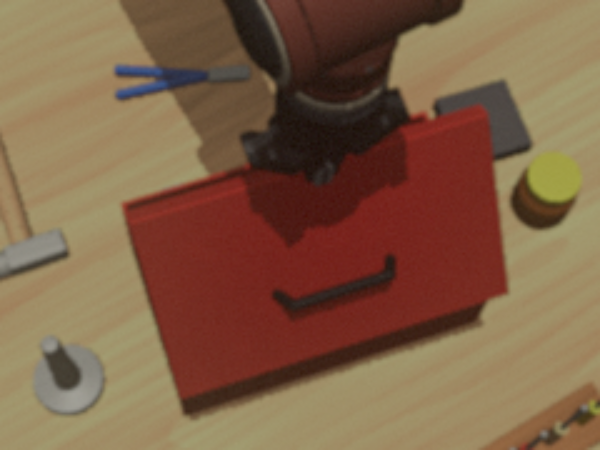

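The tip at (320,175) is now just behind the edge, about to touch. I'll follow the arc, biased slightly toward the hinge.

Emit:
{"name": "jog_arm", "arguments": {
  "commands": [0.06,0,0.08,0,0,0,0,0.09,0,0.08,0,0,0,0,0.09,0,0.09,0,0,0,0,0.09,0,0.09,0,0,0,0]
}}

```text
t: 14.0
tool_pos: [0.6411, 0.0541, 0.2499]
tool_rot: [0.333, 3.121, -0.0]
contact_force: [-3.4, 0.1, 9.5]
opening: 0.0004
grip_force: 4.9
```

```bash
python3 - <<'E'
from h import *
st(); lid()
E
```

```text
t 14.0 chest-axes tcp [0.6149 0.1881 0.2499] F [-3.4 -0.6  9.5] open 0.0
[[-1.    -0.     0.002]
 [-0.     1.     0.   ]
 [-0.002  0.    -1.   ]]
lid 0.855 d at hinge 0.0096 edge [0.5406 0.1182 0.5816] min x 0.6108 2081 2779
lid 0.826 d at hinge 0.02 edge [0.6152 0.2821 0.271 ] min x 0.6109 2274 2426
```

Force readings show the real contact end sits about 20 mm up the fingers from the TCP, so the first attempt simply never touched the lid. The lid is now moving (0.83). I'll shift slightly over the edge and continue.

Emit:
{"name": "jog_arm", "arguments": {
  "commands": [0,0,-0.12,0,0,0,0,-0.1,0,0,0,0,0,0,0,0,0.12,0,0,0,0,0.11,0,0.09,0,0,0,0,0.11,0,0.1,0,0,0,0,0.11,0,0.1,0,0,0,0,0.1,0,0.11,0,0,0,0]
}}

```text
t: 14.92
tool_pos: [0.6213, 0.0583, 0.2231]
tool_rot: [0.334, 3.124, -0.0]
contact_force: [2.7, -1.0, 2.1]
opening: 0.0003
grip_force: 1.2
```

```bash
python3 - <<'E'
from h import *
st(); lid()
E
```

```text
t 14.925 chest-axes tcp [0.5947 0.1881 0.2231] F [ 2.8 -0.4  2.1] open 0.0
[[-1.  0.  0.]
 [ 0.  1. -0.]
 [-0. -0. -1.]]
lid 0.62 d at hinge 0.017 edge [0.5864 0.1031 0.2459] min x 0.5836 2585 2790
lid 0.612 d at hinge 0.0184 edge [0.588  0.2819 0.2446] min x 0.5832 2435 2584
```

Emit:
{"name": "jog_arm", "arguments": {
  "commands": [0.1,0,0.12,0,0,0,0,0.09,0,0.12,0,0,0,0,0.09,0,0.12,0,0,0,0,0.08,0,0.13,0,0,0,0,0.07,0,0.13,0,0,0,0,0.07,0,0.14,0,0,0,0]
}}

```text
t: 15.72
tool_pos: [0.5922, 0.0646, 0.1772]
tool_rot: [-0.334, -3.124, 0.0]
contact_force: [2.8, -1.1, 2.1]
opening: -0.0002
grip_force: 1.0
```

```bash
python3 - <<'E'
from h import *
st(); lid()
E
```

```text
t 15.725 chest-axes tcp [0.5649 0.1881 0.1772] F [ 3.  -0.5  2.1] open -0.0
[[-1.  0. -0.]
 [ 0.  1. -0.]
 [ 0. -0. -1.]]
lid 0.31 d at hinge 0.0194 edge [0.5605 0.085  0.1985] min x 0.555 2609 2748
lid 0.314 d at hinge 0.0242 edge [0.561  0.2756 0.1993] min x 0.5547 2422 2595
```

Emit:
{"name": "jog_arm", "arguments": {
  "commands": [0.06,0,0.14,0,0,0,0,0.06,0,0.14,0,0,0,0,0.05,0,0.14,0,0,0,0,0.04,0,0.14,0,0,0,0,0.03,0,0.14,0,0,0,0,0,0,0.08,0,0,0,0]
}}

```text
t: 16.52
tool_pos: [0.5774, 0.0679, 0.13]
tool_rot: [-0.333, -3.121, -0.0]
contact_force: [-0.3, -0.3, 1.6]
opening: 0.0001
grip_force: 1.0
```

```bash
python3 - <<'E'
from h import *
st(); lid()
E
```

```text
t 16.525 chest-axes tcp [0.5498 0.1882 0.13  ] F [-0.2 -0.3  1.6] open 0.0
[[-1.     0.    -0.003]
 [ 0.     1.    -0.   ]
 [ 0.003 -0.    -1.   ]]
lid 0.036 d at hinge 0.0193 edge [0.5626 0.0906 0.1536] min x 0.5421 2424 2535
lid 0.039 d at hinge 0.0384 edge [0.5624 0.2661 0.1546] min x 0.5413 2122 2394
```

Emit:
{"name": "jog_arm", "arguments": {
  "commands": [0,0,0.05,0,0,0,0,0,0,0.05,0,0,0,0,0,0,0.05,0,0,0,0,0,0,0,0,0,0,0]
}}

```text
t: 17.08
tool_pos: [0.5784, 0.0676, 0.1231]
tool_rot: [-0.334, -3.124, 0.0]
contact_force: [-3.8, 0.6, 5.7]
opening: 0.0001
grip_force: 3.2
```

```bash
python3 - <<'E'
from h import *
st(); lid()
E
```

```text
t 17.075 chest-axes tcp [0.5508 0.1881 0.1231] F [-3.8 -0.2  5.7] open 0.0
[[-1.  0. -0.]
 [ 0.  1. -0.]
 [ 0. -0. -1.]]
lid -0.001 d at hinge 0.0193 edge [0.6204 0.087  0.149 ] min x 0.5405 2370 2453
lid 0.0 d at hinge 0.0382 edge [0.5938 0.2812 0.1494] min x 0.5414 2109 2342
```

Nearly or fully shut. One firm press until the stop shows in the force.

Emit:
{"name": "jog_arm", "arguments": {
  "commands": [0,0,0.04,0,0,0,0,0,0,0.03,0,0,0,0,0,0,0,0,0,0,0]
}}

```text
t: 17.5
tool_pos: [0.5785, 0.0677, 0.123]
tool_rot: [-0.333, -3.123, 0.001]
contact_force: [-14.2, 0.6, 22.9]
opening: 0.0001
grip_force: 11.6
```

```bash
python3 - <<'E'
from h import *
st()
E
```

```text
t 17.5 chest-axes tcp [0.5509 0.1882 0.123 ] F [-14.   -2.4  22.9] open 0.0
[[-1.    -0.    -0.001]
 [-0.     1.    -0.   ]
 [ 0.001 -0.    -1.   ]]
```

The lid is at its stop. Lifting away.

Emit:
{"name": "jog_arm", "arguments": {
  "commands": [0,0,-0.1,0,0,0,0,0,0,-0.3,0,0,0,0,0,0,-0.8,0,0,0,0,0,0,-0.8,0,0,0,0,0.8,0,-0.3,0,0,0,0,0.8,0,0,0,0,0,0,0.8,0,0,0,0,0,0,0,0,0,0,0,0,0]
}}

```text
t: 18.5
tool_pos: [0.4358, 0.0986, 0.2563]
tool_rot: [0.331, 3.122, 0.001]
contact_force: [0.3, -0.3, 0.2]
opening: -0.0
grip_force: 0.0
```

```bash
python3 - <<'E'
from h import *
st(); d=lid(); save('s7',cv2.resize(d['image'][110:310,200:460],None,fx=2.5,fy=2.5))
P=cloud(d)@C.T; q=P[np.isfinite(P[...,0])]; q=q[(q[:,2]>.064)&(q[:,2]<.08)&(q[:,0]>.42)&(q[:,0]<.56)]
for y in np.arange(.06,.34,.04):
    s=q[abs(q[:,1]-y)<.02]
    if len(s): print(y.round(2),len(s),np.percentile(s[:,0],[2,50]).round(4))
E
```

```text
t 18.5 chest-axes tcp [0.405  0.1883 0.2563] F [ 0.3 -0.2  0.2] open -0.0
[[-1.    -0.001  0.002]
 [-0.001  1.     0.001]
 [-0.002  0.001 -1.   ]]
lid -0.001 d at hinge 0.0198 edge [0.6384 0.0892 0.1488] min x 0.5403 2352 2450
lid -0.001 d at hinge 0.0206 edge [0.6342 0.2814 0.1494] min x 0.5412 2219 2318
```

View pics/s7.png

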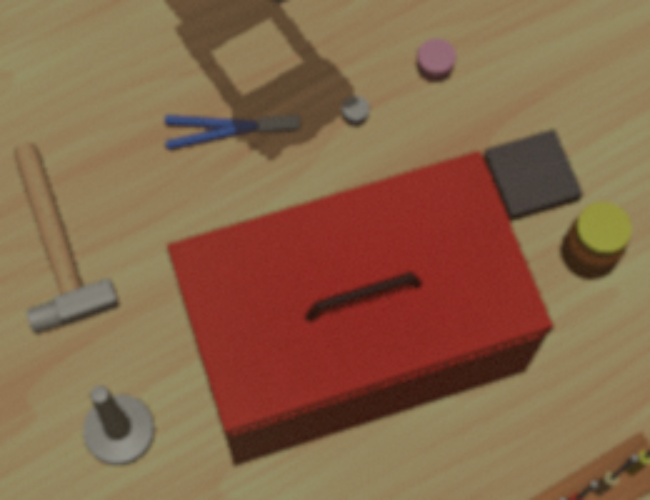

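The lid is shut level, with its front edge running from (170,245) to (480,155) in the crop, and nothing else has been disturbed. Handing in.

```bash
python3 -c "
from station import job
print(job.finish_job())"
```

```text
the job is handed in; nothing more can be done
None
```

I pushed both drawers home, then pressed the lid down to its stop; it measured level (within about 0.001 rad), the bystanders look undisturbed in the last picture, and I handed the job in, which returned no verdict.

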